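# Assemble a brass altar stand: tray onto pegged pedestal, finial into its cup

### The job

Put the brass altar stand together: first lower the oblong tray gently, cup side up, onto the pedestal so that both pegs come up through its two holes and it lies flat and fully home, and let go of it. Then take the tall bud-topped finial out of the wooden block and stand it upright, fully down, in the tray's central cup. Leave the punches and the other things on the bench where they are.

Things in the scene. Friction and masses are not known exactly. Their poses are not given: they have to be found in the camera images.
- pedestal: Round waisted brass pedestal, fixed to the bench, 45 mm tall, foot 128 mm and flat top 112 mm across. Two brass pegs stand on its top at x = +42 and -42 mm of its own frame (y = 0): 10 mm diameter, 16 mm tall, the last 6 mm tapering to 4 mm. Origin: centre of its underside, on the bench; z up.
- seat (a point): Centre of the pedestal's flat top, between the pegs, 45 mm above the bench; the tray's underside rests here. Axes as the pedestal's (x through both pegs).
- tray: Loose oblong brass tray, 0.6 kg, flat on the bench, cup up: 130 (its x) by 78 mm, floor 5 mm thick, rim 10 mm high. Two 13 mm through holes for the pegs at x = +42 and -42 mm, y = 0. In its middle a round cup to grip it by: 34 mm outside, bore 15 mm, 42 mm deep, mouth 47 mm above the underside. Fits the pegs either way round. Origin: centre of the underside; z up.
- cup_floor (a point): Centre of the floor inside the tray's cup, 5 mm above the tray's underside and 42 mm below the cup's mouth. Axes as the tray's.
- block: Dark wooden tool block, fixed, 140 mm (x) by 60 mm (y), 45 mm tall, with three holes of 15 mm, 35 mm deep, in a row at x = -45, 0 and +45 mm. The finial and two shorter steel punches stand in them, in any order. Origin: centre of its underside.
- finial: Loose brass rod, 0.2 kg, upright in one hole of the block, the only tall one and the only one with a bud: 146 mm long, shaft 12 mm in diameter, flat foot with 1.5 mm bevel; from 97 to 128 mm above the foot a cylindrical bud 24 mm in diameter (to grip), tapering above to a blunt point. Origin: centre of its foot; z along the rod towards the bud.
- punch_a: Bystander: steel punch 12 mm in diameter, 75 mm long, standing in the block. Origin: its foot.
- punch_b: Bystander: dark steel punch 12 mm in diameter, 62 mm long, standing in the block. Origin: its foot.
- bar: Bystander: square steel bar 90 x 10 x 10 mm lying on the bench. Origin: centre of its underside, x along it.
- weight: Bystander: small brass disc weight, 36 mm across, 16 mm tall. Origin: centre of its underside.
- bowl: Bystander: open brass bowl, 110 mm across, 50 mm tall. Origin: centre of its underside.
- vase: Bystander: brass vase, 76 mm across, 118 mm tall. Origin: centre of its underside.
- hammer: Bystander: hammer 260 mm long with a wooden handle, lying. Origin: underside, mid-length; x along it.
Not all that is in view belongs to the job. What is shaped like the tray but pink is not meant. Of the things shaped like the finial, the brass one is meant.

How it is judged:
By the outcome, as a careful person would: the job done as asked, in the order asked, and still so for the second after the job is handed in, with the robot touching nothing.
It also fails if it takes over 72 s, if anything falls off the work surface, if the arm or the gripper's body presses on something with over 40 N, if the wrist force passes 120 N, or if a joint passes its speed limit or range.

### The arm

A 7-joint arm with a two-finger parallel gripper is mounted at the origin on the work surface. World frame = base frame: x ahead of the robot, y to its left, z up, the work surface at z = 0. Lengths are in m, angles in rad, forces in N, time in s.
With the tool pointing down it reaches from about 0.35 to 0.9 m from the base axis. Payload 8.1 kg.
Tool frame: the origin (TCP) lies midway between the tips of the shut fingers; the grasp point (between the pads) lies 19 mm behind it; z points along the fingers, y is the line along which they close (so a half turn about z gives the same grasp; the last joint's range is limited). The gripper opens to 92 mm and grips with 3 to 60 N. Pads are 19 mm wide; open, the fingers measure 130 mm over their backs; the gripper's body (75 mm by 190 mm) begins 47 mm behind the grasp point.
Start: joints at [-1.228, 0.434, 0.025, 1.573, -0.012, 1.134, -0.075], TCP at [0.27, 0.564, 0.227] pointing down, gripper open.
Joint ranges: [-2.62, 2.62], [-0.44, 2.09], [-1.27, 1.32], [0.08, 2.57], [-1.32, 4.46], [0.12, 2], [-2.74, 2.74]. Speed limits (rad/s): [2.22, 2.22, 3.01, 3.01, 3.14, 3.14, 3.14].

### API

Orientations are given as a rotation vector (axis times angle).
In Python, from cell import observe, cams, job gives the robot as it stands. The module is installed in compiled form; this text tells all that it offers.
- The arm moves only by the tool step_arm, never from a script. Its argument "steps" is a list of rows, each a list of 6 numbers: the shift along the world's x, y, z in mm, then the turn, a rotation vector about the world's x, y, z in rad. In form: [[dx, dy, dz, rx, ry, rz], ...]. A call has 1 to 20 rows; each row shifts and turns the commanded pose from where the row before left it; what a row does not reach is not made up. A row lasts 1/12 s, in which the tool goes at most 41.7 mm and 7.16 degrees, less where a joint would pass 70% of its speed; a pose out of reach is approached as far as the arm can. A call with a gripper value outside its range is refused whole. "gripper" is the opening, from 0 (shut) to 1 (fully open), set as the call begins (left out, the last holds). The fingers move at their own pace and stop on an object; "force" is the grip in N (left out, the last holds). Time passes only in rows, so rows that do not move let the fingers close. It gives the time, the measured TCP pose, the force, the opening and the grip force at its end, in the units of the state.
- observe(): the state, without advancing time (a new reading comes with each control period).
- cams.get_image(name): name is "side" or "top" or "wrist"; returns the picture (480x640x3 uint8, red, green, blue); there is no depth.
- cams.get_calibration(name): a dict with "fov_y" (degrees; the focal length in pixels is half the picture's height over the tangent of half this angle, whatever the lens; pixels are square), "cx", "cy" (the principal point, pixels), "dist_coeffs" ([k1, k2, p1, p2, k3] as OpenCV has them; the pictures are not rectified), "world_to_cam" (4x4, takes a point from world to camera coordinates). Camera axes: x right, y up, looking along -z (the intrinsics and any distortion apply to the point x, -y, -z); pixel columns grow to the right and rows downward; lengths in m; the calibration is good to about 2 mm. A picture is of the moment at which its call begins: read the wrist's pose just before it. get_calibration takes no time and is no camera call; for the wrist camera it gives the pose at the moment of the call.
- job.sign_off(): hands the job in; it is judged then, once.
The state is a dict: "clock": time; "joints": joint angles; "dq": joint speeds; "joint_efforts": joint torques, N m; "position": TCP position; "ee_rot": TCP orientation; "force": force on the tool from outside, world axes, zero at the start; "ft_torque": the same for the moment, N m; "width": opening from 0.0 (shut) to 1.0 (fully open); "gripper_force": force on a finger pad.
Only numpy, scipy, OpenCV 4.12 (cv2) and the standard library are available. Lean on these libraries where they do the work, as an engineer would, in place of code of your own. Each camera call takes 0.05 s, during which the arm holds its last target. There are 200 camera calls.

## Working session

There is one attempt and no reset: what is moved stays moved. The work goes in short steps, Python scripts to look and compute and a tool call to move; the robot and the scene stay as the last step left them, time stands still between calls to the robot, and variables do not carry over. Pictures are saved under pics/ and viewed, at most 10 in all, crops included, and the job is handed in when it is done.

Besides the shell and the picture viewer there is one more tool, called after ">>>" by a JSON object that holds its "api" and its "payload", one argument or row to a line. step_arm: Moves the arm, as the interface text tells. Its arguments: {"type":"object","properties":{"steps":{"type":"array","items":{"type":"array","items":{"type":"number"}}},"gripper":{"type":"number"},"force":{"type":"number"}},"required":["steps"]}

```bash
mkdir -p pics; cat > h.py <<'E'
import numpy as np, cv2, json
from cell import observe, cams, job
def K(c):
    f=240/np.tan(np.radians(c["fov_y"])/2)
    return np.array([[f,0,c["cx"]],[0,f,c["cy"]],[0,0,1]]),np.array(c["dist_coeffs"],float)
F=np.diag([1.,-1,-1])
def ray(c,uv):
    k,d=K(c);p=cv2.undistortPoints(np.array([[uv]],float),k,d)[0,0]
    M=np.array(c["world_to_cam"]);R=M[:3,:3];o=-R.T@M[:3,3]
    v=R.T@F@np.array([p[0],p[1],1]);return o,v/np.linalg.norm(v)
def atz(c,uv,z):
    o,v=ray(c,uv);return o+v*(z-o[2])/v[2]
def tri(rs):
    A=sum(np.eye(3)-np.outer(v,v) for o,v in rs);b=sum((np.eye(3)-np.outer(v,v))@o for o,v in rs)
    p=np.linalg.solve(A,b);return p,[np.linalg.norm((np.eye(3)-np.outer(v,v))@(p-o)) for o,v in rs]
def proj(c,P):
    k,d=K(c);M=np.array(c["world_to_cam"]);X=(F@(M[:3,:3]@np.atleast_2d(P).T+M[:3,3:4])).T
    return cv2.projectPoints(X.reshape(-1,1,3),np.zeros(3),np.zeros(3),k,d)[0][:,0]
def snap(n,f):
    c=cams.get_calibration(n);im=cams.get_image(n);cv2.imwrite(f"pics/{f}.png",im[:,:,::-1])
    json.dump({k:np.array(v).tolist() for k,v in c.items()},open(f"pics/{f}.json","w"));return im,c
def load(f): return json.load(open(f"pics/{f}.json"))
E
python3 - <<'E'
from h import *
for n in("top","side","wrist"):
    im,c=snap(n,n+"0");M=np.array(c["world_to_cam"]);print(n,c["fov_y"],c["dist_coeffs"],(-M[:3,:3].T@M[:3,3]).round(3))
s=observe();print(s)
E
```

```text
top 44.73996395753199 [-0.16214292  0.          0.          0.          0.        ] [0.455 0.011 1.351]
side 57.79065501102539 [0.00269302 0.         0.         0.         0.        ] [ 0.395 -0.477  0.731]
wrist 69.22431534694256 [-0.03715832  0.          0.          0.          0.        ] [0.207 0.592 0.385]
{'clock': 0.15, 'joints': array([-1.22759737,  0.43508054,  0.02493008,  1.57388001, -0.01158449,
        1.13398353, -0.07509593]), 'dq': array([ 0.00079857, -0.00244325,  0.00016293, -0.00311797,  0.00095639,
        0.00192683, -0.00066661]), 'joint_efforts': array([ 1.47062532e-03, -6.68260002e+01,  9.85646546e-01, -3.14695323e+01,
       -6.05873787e-02,  3.94225703e-02,  7.21235824e-05]), 'position': array([0.26934542, 0.56355991, 0.22611692]), 'ee_rot': array([-6.94466721e-01, -3.06370677e+00,  1.87854778e-03]), 'force': array([-0.06084992,  0.48116881,  0.00663912]), 'ft_torque': array([ 0.00912397, -0.00909972, -0.01647254]), 'gripper_force': 0.0, 'width': 1.0020559855148947}
```

View pics/top0.png

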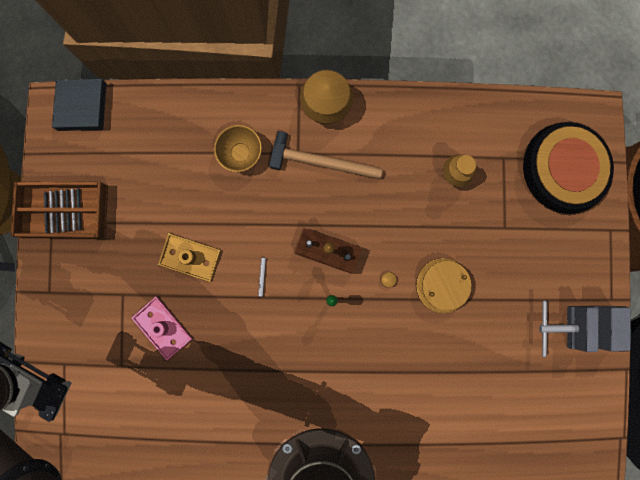

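View pics/side0.png

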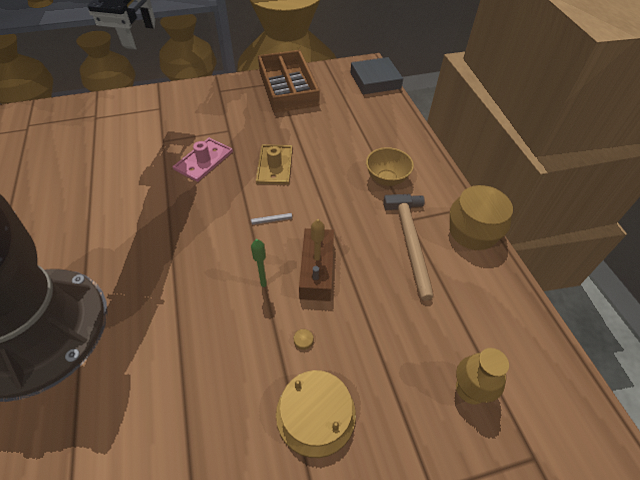

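The top picture shows the brass tray at (190,257) and a pink tray at (161,328). The brass bud is in the block at (328,247), and a green finial stands at (332,300). The pedestal is at (444,286), with pegs at about (432,294) and (461,277). In the side picture the brass tray is at (275,163), the brass finial at (317,230) and the pedestal pegs at (298,385) and (336,427).

What could be confused: the trays, brass (190,257) or pink (161,328), and the finials, brass (328,247) or green (332,300), with the punches at (309,243) and (348,257) beside it. I choose brass for both and will check them in a close crop.

```bash
python3 - <<'E'
from h import *
T=cv2.imread("pics/top0.png");S=cv2.imread("pics/side0.png")
def t(im,x,y,w=66,h=75,k=4): return cv2.resize(im[y:y+h,x:x+w],None,fx=k,fy=k,interpolation=cv2.INTER_CUBIC)
# x0,y0
a=np.hstack([t(T,157,220),t(T,298,210),t(T,411,248)])
b=np.hstack([t(S,242,125),t(S,285,215),cv2.resize(S[368:459,275:355],(264,300),interpolation=cv2.INTER_CUBIC)])
cv2.imwrite("pics/comp.png",np.vstack([a,b]))
E
```

```text
(no output)
```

View pics/comp.png

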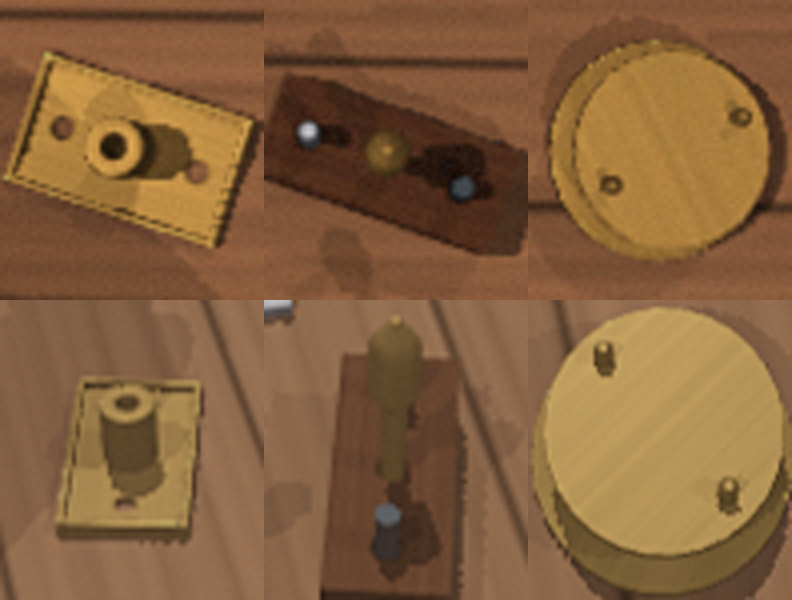

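The tray has an open rim with its cup up, and it's brass. The bud-topped rod in the block's middle hole is brass too, so both choices hold.

```bash
python3 - <<'E'
from h import *
t,s=load("top0"),load("side0")
for n,a,b in [("mouth",(185.1,256.4),(273.4,150.6)),("fintip",(328.1,246.6),(317.9,219.1)),("pegL",(431.1,293.9),(297.7,381.3)),("pegR",(463.6,276.6),(335.6,422.9))]:
    p,r=tri([ray(t,a),ray(s,b)]);print(n,(p*1e3).round(1),(np.array(r)*1e3).round(1))
h1=atz(t,(157+15.5-.4,220+31.75-.4),.005);h2=atz(t,(157+49.25-.4,220+43-.4),.005);print("holes",h1,h2,(h1+h2)/2,np.degrees(np.arctan2(*(h1-h2)[1::-1])),np.linalg.norm(h1-h2))
M=np.array(cams.get_calibration("wrist")["world_to_cam"]);print(M.round(3))
from scipy.spatial.transform import Rotation as R
print(R.from_rotvec(observe()["ee_rot"]).as_matrix().round(3))
E
```

```text
mouth [514.8 313.3  46.5] [0.7 0.7]
fintip [533.9  -7.4 155.4] [0.8 0.8]
pegL [ 438.3 -239.5   59.5] [0.3 0.3]
pegR [ 477.4 -313.3   58.9] [0.4 0.4]
holes [0.52876885 0.35404291 0.005     ] [0.50374055 0.27345789 0.005     ] [0.5162547 0.3137504 0.005    ] 72.7461209357901 0.08438222579916353
[[ 0.431  0.902 -0.002 -0.623]
 [-0.872  0.416 -0.257  0.034]
 [-0.232  0.113  0.966 -0.391]
 [ 0.     0.     0.     1.   ]]
[[-0.902  0.431 -0.   ]
 [ 0.431  0.902 -0.001]
 [-0.    -0.001 -1.   ]]
```

>>> {"api": "step_arm", "payload": {
  "steps": [
    [15.3,-15.65,-5,0,0,-0.0892],
    [15.3,-15.65,-5,0,0,-0.0892],
    [15.3,-15.65,-5,0,0,-0.0892],
    [15.3,-15.65,-5,0,0,-0.0892],
    [15.3,-15.65,-5,0,0,-0.0892],
    [15.3,-15.65,-5,0,0,-0.0892],
    [15.3,-15.65,-5,0,0,-0.0892],
    [15.3,-15.65,-5,0,0,-0.0892],
    [15.3,-15.65,-5,0,0,-0.0892],
    [15.3,-15.65,-5,0,0,-0.0892],
    [15.3,-15.65,-5,0,0,-0.0892],
    [15.3,-15.65,-5,0,0,-0.0892],
    [15.3,-15.65,-5,0,0,-0.0892],
    [15.3,-15.65,-5,0,0,-0.0892],
    [15.3,-15.65,-5,0,0,-0.0892],
    [15.3,-15.65,-5,0,0,-0.0892],
    [0,0,0,0,0,0],
    [0,0,0,0,0,0],
    [0,0,0,0,0,0]
  ],
  "gripper": 1
}}

```text
clock: 1.73
position: [0.5138, 0.314, 0.1465]
ee_rot: [-2.529, -1.863, 0.001]
force: [0.0, 0.6, -0.3]
width: 1.006
gripper_force: 0.0
```

```bash
python3 - <<'E'
from h import *
from scipy.spatial.transform import Rotation as R
s=observe();im,c=snap("wrist","w1");print(s["position"],R.from_rotvec(s["ee_rot"]).as_matrix().round(4),s["joints"].round(2))
print(proj(c,[[.5148,.3133,.047],[.5288,.354,.005],[.5037,.2735,.005]]))
E
```

```text
[0.51379537 0.31399146 0.14651659] [[ 2.963e-01  9.551e-01 -7.000e-04]
 [ 9.551e-01 -2.963e-01  0.000e+00]
 [-2.000e-04 -7.000e-04 -1.000e+00]] [-0.92  0.49  0.41  1.75 -0.23  0.95 -0.72]
[[319.82433158 235.8100644 ]
 [321.33912086 174.55052352]
 [321.01809338 267.69533091]]
```

View pics/w1.png

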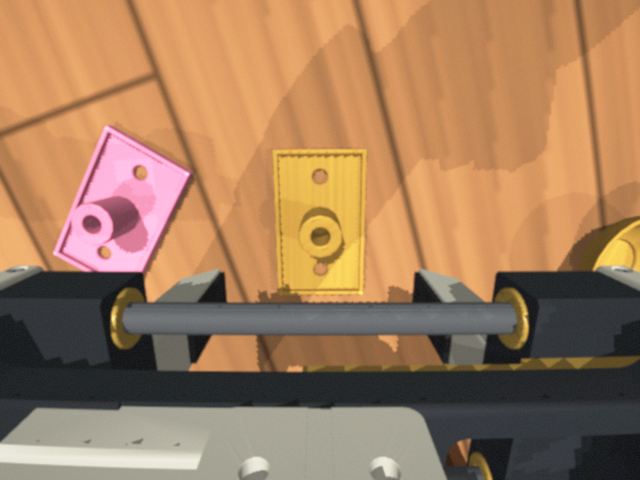

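The wrist view shows the brass tray square to the gripper. The cup mouth is at (320,236), within 1 px of the prediction, and the holes are at (320,176) and (320,269). The pink tray is clear on the left, so I'll descend and grip.

>>> {"api": "step_arm", "payload": {
  "steps": [
    [1.3,-0.8,-16,0,0,0],
    [0,0,-16,0,0,0],
    [0,0,-16,0,0,0],
    [0,0,-16,0,0,0],
    [0,0,-16,0,0,0],
    [0,0,-16,0,0,0],
    [0,0,-16,0,0,0],
    [0,0,-16.5,0,0,0],
    [0,0,0,0,0,0],
    [0,0,0,0,0,0],
    [0,0,0,0,0,0]
  ]
}}

```text
clock: 2.7
position: [0.5157, 0.3136, 0.0191]
ee_rot: [-2.529, -1.863, -0.002]
force: [-0.4, 0.3, -1.0]
width: 1.002
gripper_force: 0.0
```

>>> {"api": "step_arm", "payload": {
  "steps": [
    [0,0,0,0,0,0],
    [0,0,0,0,0,0],
    [0,0,0,0,0,0],
    [0,0,0,0,0,0],
    [0,0,0,0,0,0],
    [0,0,0,0,0,0],
    [0,0,0,0,0,0],
    [0,0,0,0,0,0],
    [0,0,0,0,0,0],
    [0,0,0,0,0,0]
  ],
  "gripper": 0.25,
  "force": 35
}}

```text
clock: 3.53
position: [0.5151, 0.3128, 0.0182]
ee_rot: [-2.53, -1.862, 0.001]
force: [-1.9, 0.8, 0.0]
width: 0.353
gripper_force: 35.0
```

>>> {"api": "step_arm", "payload": {
  "steps": [
    [0,0,8,0,0,0],
    [0,0,16,0,0,0],
    [0,0,22,0,0,0],
    [0,0,22,0,0,0],
    [0,0,22,0,0,0],
    [0,0,22,0,0,0],
    [0,0,22,0,0,0],
    [0,0,22,0,0,0],
    [0,0,22,0,0,0],
    [0,0,16,0,0,0],
    [0,0,8,0,0,0],
    [0,0,0,0,0,0]
  ]
}}

```text
clock: 4.53
position: [0.5162, 0.3128, 0.2219]
ee_rot: [2.531, 1.861, 0.004]
force: [1.0, -0.2, -6.0]
width: 0.352
gripper_force: 35.0
```

>>> {"api": "step_arm", "payload": {
  "steps": [
    [0.5,-12,0,0,0,0.026],
    [0.5,-20,0,0,0,0.026],
    [0.5,-25,0,0,0,0.026],
    [0.5,-25,0,0,0,0.026],
    [0.5,-25,0,0,0,0.026],
    [0.5,-25,0,0,0,0.026],
    [0.5,-25,0,0,0,0.026],
    [0.5,-25,0,0,0,0.026],
    [0.5,-25,0,0,0,0.026],
    [0.5,-25,0,0,0,0.026],
    [0.5,-25,0,0,0,0.026],
    [0.5,-25,0,0,0,0.026],
    [0.5,-25,0,0,0,0.026],
    [0.5,-25,0,0,0,0.026],
    [0.5,-25,0,0,0,0.026],
    [0.5,-25,0,0,0,0.026],
    [0.5,-25,0,0,0,0.026],
    [0.5,-25,0,0,0,0.026],
    [0.5,-25,0,0,0,0.026],
    [0.5,-25,0,0,0,0.026]
  ]
}}

```text
clock: 6.2
position: [0.5245, -0.1702, 0.2187]
ee_rot: [-1.964, -2.449, 0.002]
force: [0.6, -0.2, -5.0]
width: 0.35
gripper_force: 35.0
```

>>> {"api": "step_arm", "payload": {
  "steps": [
    [0.5,-25,0,0,0,0.027],
    [0.5,-25,0,0,0,0.027],
    [0.5,-25,0,0,0,0.027],
    [0.5,-25,0,0,0,0.027],
    [0.5,-25,-7,0,0,0.027],
    [0.5,-25,-8,0,0,0.027],
    [0.5,-25,-8,0,0,0.027],
    [0,-25,-8,0,0,0.027],
    [0,-20,-8,0,0,0.027],
    [0,-10,-8,0,0,0.026],
    [0,0,-8,0,0,0],
    [0,0,-8,0,0,0],
    [0,0,0,0,0,0],
    [0,0,0,0,0,0],
    [0,0,0,0,0,0]
  ]
}}

```text
clock: 7.45
position: [0.5297, -0.3981, 0.1574]
ee_rot: [-1.619, -2.692, -0.001]
force: [0.4, -0.5, -5.2]
width: 0.35
gripper_force: 35.0
```

```bash
python3 - <<'E'
from h import *
from scipy.spatial.transform import Rotation as R
s=observe();im,c=snap("wrist","w2");m=R.from_rotvec(s["ee_rot"]).as_matrix();print(s["position"],m.round(4),s["joints"].round(2),s["force"],np.degrees(np.arctan2(m[1,1],m[0,1])))
print(proj(c,[[.4383,-.2395,.061],[.4774,-.3133,.061],s["position"]+m@np.array([0.042,0,-0.003])]))
E
```

```text
[ 0.52965709 -0.39812675  0.1573547 ] [[-4.688e-01  8.833e-01  2.000e-04]
 [ 8.833e-01  4.688e-01  5.000e-04]
 [ 3.000e-04  4.000e-04 -1.000e+00]] [ 0.29  0.58  0.43  1.58 -0.27  1.04  1.28] [ 0.40118013 -0.46986818 -5.16870283] 27.95393855093187
[[309.87626443 -40.08803611]
 [310.41638566  97.03411875]
 [319.96197318 202.90242332]]
```

View pics/w2.png

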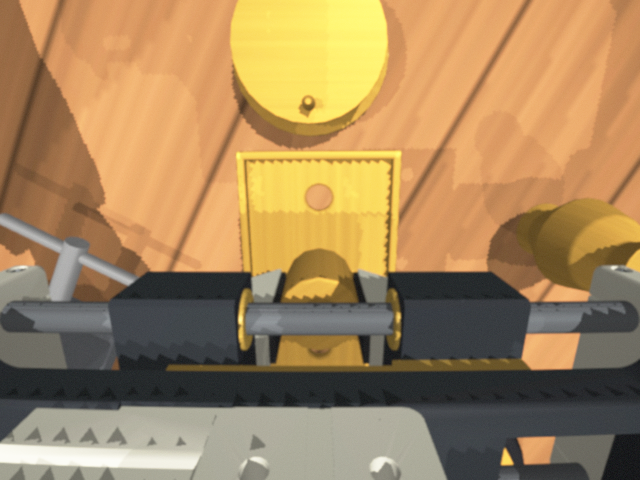

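The tray hangs square in the hand, with its front hole at (319,196). The near peg tip is at about (308,100) and the prediction was (310,97). I'll step forward so the far peg comes into view, then measure both.

>>> {"api": "step_arm", "payload": {
  "steps": [
    [-10,18,0,0,0,0],
    [-10,18,0,0,0,0],
    [-3,6,0,0,0,0],
    [0,0,0,0,0,0],
    [0,0,0,0,0,0],
    [0,0,0,0,0,0]
  ]
}}

```text
clock: 8.0
position: [0.5068, -0.358, 0.1579]
ee_rot: [1.62, 2.69, -0.001]
force: [0.1, -0.4, -5.0]
width: 0.35
gripper_force: 35.0
```

```bash
python3 - <<'E'
from h import *
from scipy.spatial.transform import Rotation as R
s=observe();im,c=snap("wrist","w3");m=R.from_rotvec(s["ee_rot"]).as_matrix();print(s["position"])
print("pred",proj(c,[[.4383,-.2395,.061],[.4774,-.3133,.061],s["position"]+m@np.array([0.042,0,0.013])]))
a=cv2.imread("pics/w2.png")[70:145,260:360];b=cv2.imread("pics/w3.png")[0:75,260:360];d=cv2.imread("pics/w2.png")[160:235,270:370]
z=lambda i:cv2.resize(i,None,fx=4,fy=4,interpolation=cv2.INTER_CUBIC)
cv2.imwrite("pics/c2.png",np.vstack([np.hstack([z(a),z(b)]),np.hstack([z(d),z(cv2.imread("pics/w3.png")[160:235,270:370])])]))
E
```

```text
[ 0.50679495 -0.35801989  0.15791763]
pred [[312.08396575  37.68136037]
 [312.62769515 164.59756131]
 [319.93477632 197.62493293]]
```

View pics/c2.png

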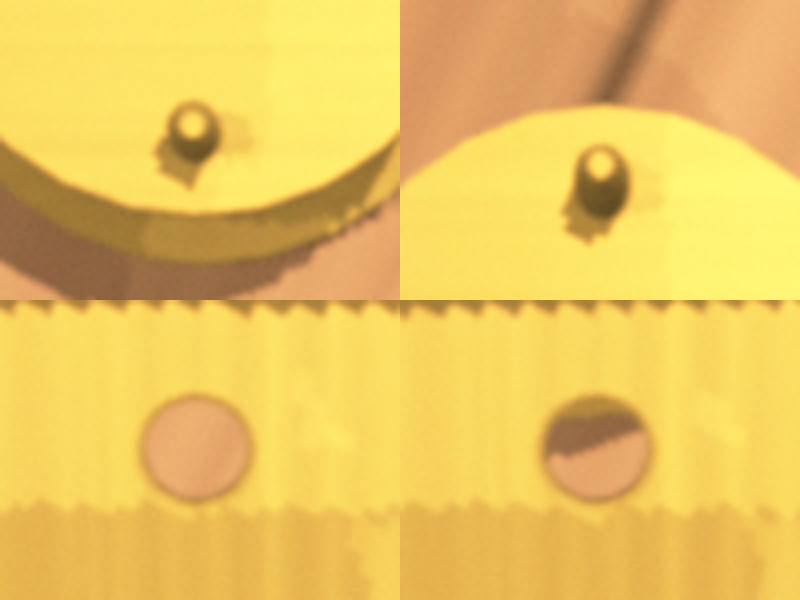

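```bash
python3 - <<'E'
from h import *
from scipy.spatial.transform import Rotation as R
c2,c3=load("w2"),load("w3");s=observe();m=R.from_rotvec(s["ee_rot"]).as_matrix();p=s["position"]
R1=atz(c2,(307.9,100.4),.061);L1=atz(c3,(309.6,40.1),.061)
print(R1,L1,(R1+L1)/2,np.linalg.norm(R1-L1),np.degrees(np.arctan2(*(L1-R1)[1::-1])))
h=atz(c3,(318.5,196.7),p[2]-.013);print("hole tool",m.T@(h-p))
t,sd=load("top0"),load("side0")
for n,rs in(("R",[ray(t,(463.6,276.6)),ray(sd,(335.6,422.9)),ray(c2,(307.9,100.4))]),("L",[ray(t,(431.1,293.9)),ray(sd,(297.7,381.3)),ray(c3,(309.6,40.1))])):
    print(n,*tri(rs))
E
```

```text
[ 0.47688425 -0.31606387  0.061     ] [ 0.43752263 -0.24158986  0.061     ] [ 0.45720344 -0.27882686  0.061     ] 0.08423607309661098 117.85771669517773
hole tool [ 0.0425413  -0.00054723  0.01293483]
R [ 0.47716216 -0.31420125  0.05826747] [np.float64(0.0008469463849878952), np.float64(0.001052121552001685), np.float64(0.00169401838811792)]
L [ 0.43792414 -0.24010249  0.05920337] [np.float64(0.0007974519601298682), np.float64(0.000675703992559132), np.float64(0.0012673936444277621)]
```

>>> {"api": "step_arm", "payload": {
  "steps": [
    [-8.2,13.3,0,0,0,0],
    [-8.2,13.3,0,0,0,0],
    [-8.2,13.3,0,0,0,0],
    [-8.2,13.3,0,0,0,0],
    [-8.2,13.3,0,0,0,0],
    [-8.2,13.2,0,0,0,0],
    [0,0,-15,0,0,0],
    [0,0,-15,0,0,0],
    [0,0,-15,0,0,0],
    [0,0,-15,0,0,0],
    [0,0,-8,0,0,0],
    [0,0,-4,0,0,0],
    [0,0,0,0,0,0],
    [0,0,0,0,0,0],
    [0,0,0,0,0,0]
  ]
}}

```text
clock: 9.3
position: [0.4575, -0.2781, 0.086]
ee_rot: [1.62, 2.69, 0.0]
force: [0.8, 0.4, -5.3]
width: 0.352
gripper_force: 35.0
```

```bash
python3 - <<'E'
from h import *
from scipy.spatial.transform import Rotation as R
s=observe();im,c=snap("wrist","w4");m=R.from_rotvec(s["ee_rot"]).as_matrix();p=s["position"];print(p,s["force"])
# peg tip if perfectly aligned, using hole bias (42.5,-.5)
q=p+m@np.array([.0425,-.0005,0]);q[2]=.061;print("aligned tip px",proj(c,[q]))
im,_=snap("side","s4");a=cv2.imread("pics/w4.png")[155:230,280:360];b=cv2.imread("pics/s4.png")[335:475,240:390]
cv2.imwrite("pics/c4.png",np.hstack([cv2.resize(a,(320,300),interpolation=2),cv2.resize(b,(321,300),interpolation=2)]))
E
```

```text
[ 0.45749071 -0.27809959  0.08601545] [ 0.8157257   0.37791793 -5.29104189]
aligned tip px [[318.90213435 193.29590603]]
```

View pics/c4.png

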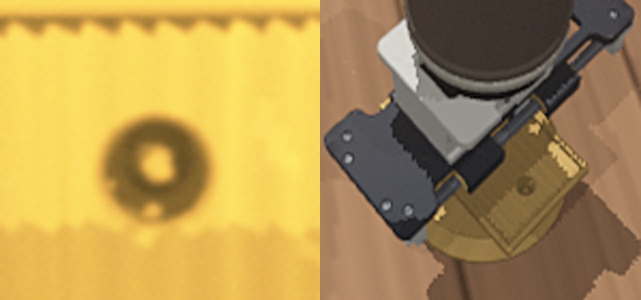

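The peg tip shows through the front hole at (318.4,195.1), within about 1 mm of the aligned position (318.9,193.3). I'll make a small correction and lower gently.

>>> {"api": "step_arm", "payload": {
  "steps": [
    [0.2,-0.9,0,0,0,0],
    [0,0,0,0,0,0],
    [0,0,-2,0,0,0],
    [0,0,-2,0,0,0],
    [0,0,-2,0,0,0],
    [0,0,-2,0,0,0],
    [0,0,-2,0,0,0],
    [0,0,-2,0,0,0],
    [0,0,0,0,0,0],
    [0,0,0,0,0,0]
  ]
}}

```text
clock: 10.23
position: [0.457, -0.2785, 0.0731]
ee_rot: [-1.621, -2.691, 0.0]
force: [0.2, -0.1, -5.2]
width: 0.35
gripper_force: 35.0
```

>>> {"api": "step_arm", "payload": {
  "steps": [
    [0,0,-1.5,0,0,0],
    [0,0,-1.5,0,0,0],
    [0,0,-1,0,0,0],
    [0,0,-1,0,0,0],
    [0,0,-1,0,0,0],
    [0,0,-1,0,0,0],
    [0,0,0,0,0,0],
    [0,0,0,0,0,0]
  ]
}}

```text
clock: 10.9
position: [0.4571, -0.2785, 0.0662]
ee_rot: [-1.621, -2.691, 0.0]
force: [1.2, -0.4, -5.6]
width: 0.352
gripper_force: 35.0
```

>>> {"api": "step_arm", "payload": {
  "steps": [
    [0,0,-0.6,0,0,0],
    [0,0,-0.6,0,0,0],
    [0,0,-0.6,0,0,0],
    [0,0,-0.6,0,0,0],
    [0,0,-0.5,0,0,0],
    [0,0,0,0,0,0],
    [0,0,0,0,0,0]
  ]
}}

```text
clock: 11.48
position: [0.4571, -0.2785, 0.0633]
ee_rot: [-1.621, -2.691, -0.0]
force: [-1.1, -0.8, -5.8]
width: 0.354
gripper_force: 35.0
```

>>> {"api": "step_arm", "payload": {
  "steps": [
    [0,0,-0.4,0,0,0],
    [0,0,-0.4,0,0,0],
    [0,0,0,0,0,0],
    [0,0,0,0,0,0]
  ]
}}

```text
clock: 11.82
position: [0.4572, -0.2785, 0.0631]
ee_rot: [1.62, 2.691, 0.001]
force: [-1.8, 3.0, 5.2]
width: 0.353
gripper_force: 35.0
```

Contact came at the expected height, so the tray is seated. I'll release it and rise.

>>> {"api": "step_arm", "payload": {
  "steps": [
    [0,0,0,0,0,0],
    [0,0,0,0,0,0],
    [0,0,0,0,0,0],
    [0,0,0,0,0,0],
    [0,0,0,0,0,0],
    [0,0,0,0,0,0]
  ],
  "gripper": 0.75
}}

```text
clock: 12.32
position: [0.4572, -0.2785, 0.0625]
ee_rot: [1.621, 2.691, 0.0]
force: [0.7, 0.5, -0.1]
width: 0.726
gripper_force: 0.0
```

>>> {"api": "step_arm", "payload": {
  "steps": [
    [0,0,6,0,0,0],
    [0,0,12,0,0,0],
    [0,0,20,0,0,0],
    [0,0,20,0,0,0],
    [0,0,20,0,0,0],
    [0,0,20,0,0,0],
    [0,0,20,0,0,0],
    [0,0,12,0,0,0],
    [0,0,0,0,0,0],
    [0,0,0,0,0,0],
    [0,0,0,0,0,0]
  ]
}}

```text
clock: 13.23
position: [0.4567, -0.2782, 0.192]
ee_rot: [-1.62, -2.691, -0.0]
force: [0.3, -0.3, -0.5]
width: 0.747
gripper_force: 0.0
```

```bash
python3 - <<'E'
from h import *
from scipy.spatial.transform import Rotation as R
s=observe();im,c=snap("wrist","w5");p=s["position"];print(p,s["joints"].round(2))
print("mouth pred",proj(c,[[.4572,-.2785,.092]]))
S,_=snap("side","s5")
a=cv2.imread("pics/w5.png")[110:310,200:440];b=cv2.imread("pics/s5.png")[335:475,240:390]
cv2.imwrite("pics/c5.png",np.hstack([cv2.resize(a,(480,400),interpolation=2),cv2.resize(b,(320,400),interpolation=2)]))
E
```

```text
[ 0.45674272 -0.27816012  0.19196848] [ 0.1   0.34  0.46  1.87 -0.18  0.98  1.12]
mouth pred [[320.05889127 235.88942763]]
```

View pics/c5.png

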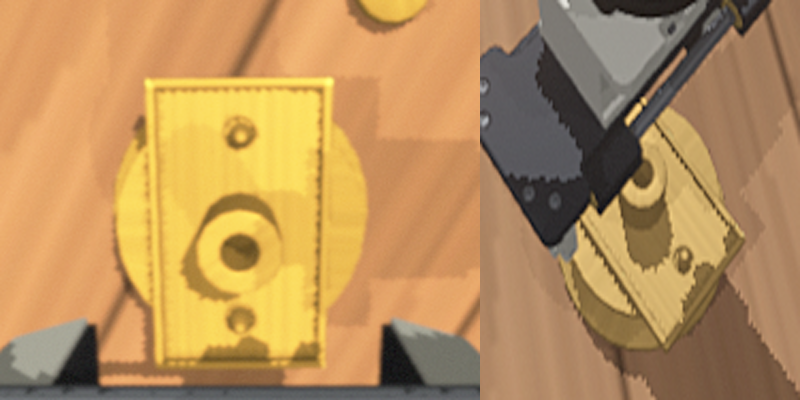

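The tray lies flat with both pegs up through its holes, at (240,132) and (240,320) in the crop. The cup mouth is within 0.5 mm of the TCP reference. Next is the finial.

>>> {"api": "step_arm", "payload": {
  "steps": [
    [3,8,0,0,0,0],
    [5,16,0,0,0,0],
    [5.75,20.25,0,0,0,0],
    [5.75,20.25,0,0,0,0],
    [5.75,20.25,0,0,0,0],
    [5.75,20.25,0,0,0,0],
    [5.75,20.25,0,0,0,0],
    [5.75,20.25,0,0,0,0],
    [5.75,20.25,0,0,0,0],
    [5.75,20.25,0,0,0,0],
    [5.75,20.25,0,0,0,0],
    [5.75,20.25,0,0,0,0],
    [5,20.5,0,0,0,0],
    [4.5,16,0,0,0,0],
    [2,8,0,0,0,0],
    [0,0,0,0,0,0],
    [0,0,0,0,0,0],
    [0,0,0,0,0,0]
  ]
}}

```text
clock: 14.83
position: [0.5337, -0.0088, 0.1924]
ee_rot: [-1.623, -2.69, 0.001]
force: [1.0, -0.5, -0.1]
width: 0.748
gripper_force: 0.0
```

```bash
python3 - <<'E'
from h import *
s=observe();im,c=snap("wrist","w6");p=s["position"];print(p,s["joints"].round(2))
print("tip pred",proj(c,[[.5339,-.0074,.156],[.5339,-.0074,.138],[.5339,-.0074,.107],[.5339,-.0074,.045]]))
cv2.imwrite("pics/c6.png",cv2.resize(cv2.imread("pics/w6.png")[100:300,190:450],(780,600),interpolation=2))
E
```

```text
[ 0.53371033 -0.00880648  0.19239038] [-0.36  0.33  0.36  1.86 -0.14  0.98  0.54]
tip pred [[321.22768277 260.42351426]
 [321.09261849 251.34033332]
 [320.90331543 238.61986271]
 [320.63309044 220.48251278]]
```

View pics/c6.png

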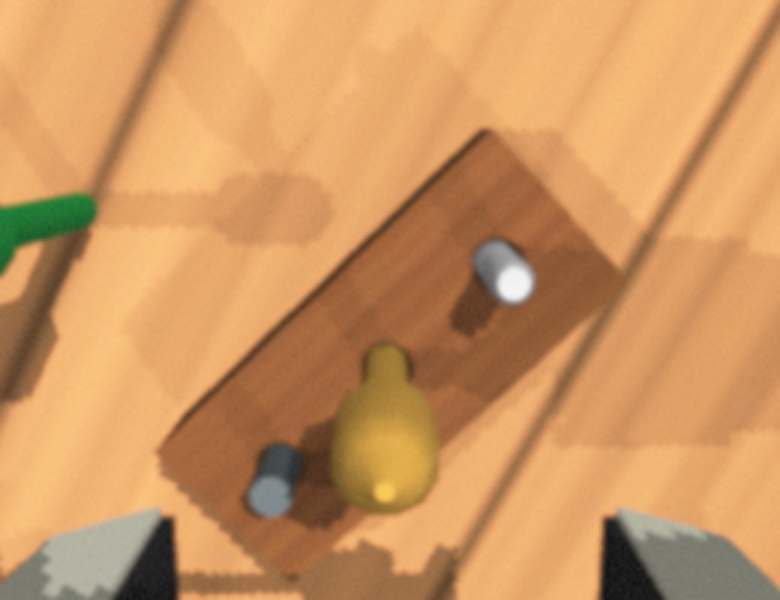

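The brass finial stands in the middle hole, with its tip at (318.3,263.0) in the full image. The punches are to either side and below fingertip height, and the green finial is clear on the left. I'll descend and grip the bud.

>>> {"api": "step_arm", "payload": {
  "steps": [
    [0,-0.8,-8,0,0,0],
    [0,0,-15,0,0,0],
    [0,0,-15,0,0,0],
    [0,0,-15,0,0,0],
    [0,0,-15,0,0,0],
    [0,0,-13,0,0,0],
    [0,0,-8,0,0,0],
    [0,0,0,0,0,0],
    [0,0,0,0,0,0]
  ]
}}

```text
clock: 15.63
position: [0.5338, -0.0089, 0.1033]
ee_rot: [-1.622, -2.69, 0.001]
force: [-0.3, -0.3, 0.2]
width: 0.751
gripper_force: 0.0
```

>>> {"api": "step_arm", "payload": {
  "steps": [
    [0,0,0,0,0,0],
    [0,0,0,0,0,0],
    [0,0,0,0,0,0],
    [0,0,0,0,0,0],
    [0,0,0,0,0,0],
    [0,0,0,0,0,0],
    [0,0,0,0,0,0],
    [0,0,0,0,0,0],
    [0,0,0,0,0,0]
  ],
  "gripper": 0.15,
  "force": 30
}}

```text
clock: 16.38
position: [0.5341, -0.0083, 0.1036]
ee_rot: [-1.621, -2.691, 0.0]
force: [-0.9, 0.2, 1.4]
width: 0.257
gripper_force: 30.0
```

>>> {"api": "step_arm", "payload": {
  "steps": [
    [0,0,4,0,0,0],
    [0,0,8,0,0,0],
    [0,0,10,0,0,0],
    [0,0,12,0,0,0],
    [0,0,12,0,0,0],
    [0,0,14,0,0,0],
    [0,0,14,0,0,0],
    [0,0,14,0,0,0],
    [0,0,12,0,0,0],
    [0,0,5,0,0,0],
    [0,0,0,0,0,0]
  ]
}}

```text
clock: 17.3
position: [0.5349, -0.0083, 0.2103]
ee_rot: [1.62, 2.689, 0.003]
force: [-0.3, 0.1, -1.6]
width: 0.254
gripper_force: 30.0
```

>>> {"api": "step_arm", "payload": {
  "steps": [
    [-2.5,-8,0,0,0,0],
    [-4.5,-16,0,0,0,0],
    [-5.8,-20.3,0,0,0,0],
    [-5.8,-20.3,0,0,0,0],
    [-5.8,-20.3,0,0,0,0],
    [-5.8,-20.3,0,0,0,0],
    [-5.8,-20.3,0,0,0,0],
    [-5.8,-20.3,0,0,0,0],
    [-5.8,-20.3,0,0,0,0],
    [-5.8,-20.3,0,0,0,0],
    [-5.8,-20.3,0,0,0,0],
    [-5.8,-20.3,0,0,0,0],
    [-5.8,-20.3,0,0,0,0],
    [-4,-14,0,0,0,0],
    [-2,-8,0,0,0,0],
    [0,0,-5,0,0,0],
    [0,0,-5,0,0,0],
    [0,0,0,0,0,0],
    [0,0,0,0,0,0],
    [0,0,0,0,0,0]
  ]
}}

```text
clock: 18.97
position: [0.4576, -0.2765, 0.1983]
ee_rot: [-1.618, -2.692, -0.0]
force: [-0.9, 0.3, -2.3]
width: 0.253
gripper_force: 30.0
```

>>> {"api": "step_arm", "payload": {
  "steps": [
    [-0.5,-1.8,-2,0,0,0],
    [0,0,-2,0,0,0],
    [0,0,0,0,0,0],
    [0,0,0,0,0,0],
    [0,0,0,0,0,0]
  ]
}}

```text
clock: 19.38
position: [0.4568, -0.2793, 0.1946]
ee_rot: [1.621, 2.691, 0.0]
force: [0.1, 0.2, -2.2]
width: 0.25
gripper_force: 30.0
```

```bash
python3 - <<'E'
from h import *
from scipy.spatial.transform import Rotation as R
s=observe();im,c=snap("wrist","w7");p=s["position"];print(p)
z=p[2]-.0935
print("mouth",proj(c,[[.457,-.2786,.092]]),"foot",proj(c,[[p[0],p[1],z]]))
S,cs=snap("side","s7");q=proj(cs,[[.457,-.2786,.092],[p[0],p[1],z]]);print("side",q);u,v=q[0].astype(int)
T,ct=snap("top","t7")
W=cv2.imread("pics/w7.png");S=cv2.imread("pics/s7.png");a=W[180:280,270:370];y0,x0=max(0,v-50),u-50;b=S[y0:y0+100,x0:x0+100];print(x0,y0)
cv2.imwrite("pics/c7.png",np.hstack([cv2.resize(a,(400,400),interpolation=2),cv2.resize(b,(400,400),interpolation=2)]))
E
```

```text
[ 0.45683789 -0.2793193   0.19455669]
mouth [[320.28543776 233.52590931]] foot [[319.68197344 237.24725448]]
side [[316.45406364 395.85563703]
 [316.55317439 394.2862891 ]]
266 345
```

View pics/c7.png

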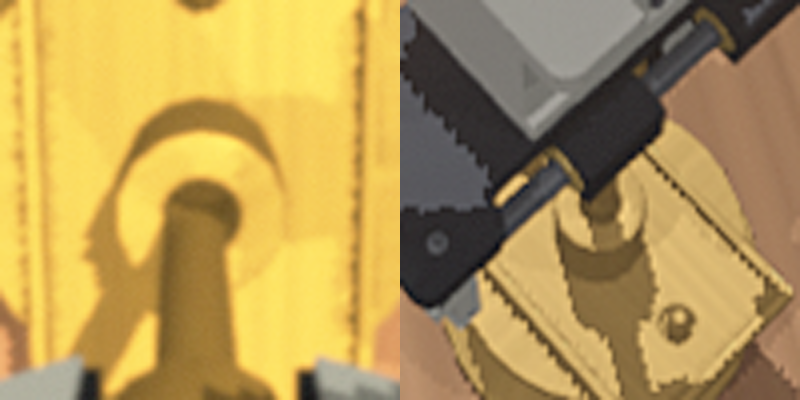

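In the wrist crop the foot hovers over the bore, a little low and left of centre: the bore is at about (202,217) and the foot at about (197,236). The side crop agrees, so I'll refine with edge profiles.

```bash
python3 - <<'E'
from h import *
W=cv2.imread("pics/w7.png").astype(int);S=cv2.imread("pics/s7.png").astype(int)
g=lambda a:a.sum(-1)//3
print("Wcol 316-323 rows 222-240");print(g(W[222:240,314:325]))
print("Wrow240",g(W[240,306:336]),"Wrow236",g(W[236,306:336]))
print("Scols 412-420 rows 392-410");print(g(S[388:410,408:426-0]) if 0 else g(S[388:410,306:328]))
c,cs=load("w7"),load("s7");m=np.array([[.4570,-.2786,.092]])
a=np.linspace(0,6.283,8,endpoint=False)
print("bore rim W",proj(c,m+.0075*np.c_[np.cos(a),np.sin(a),0*a]).round(1).tolist())
foot=np.array([.4570,-.2786,.1025])
print("aligned foot ring W",proj(c,foot+.006*np.c_[np.cos(a),np.sin(a),0*a]).round(1).tolist())
print("aligned foot ring S",proj(cs,foot+.006*np.c_[np.cos(a),np.sin(a),0*a]).round(1).tolist())
E
```

```text
Wcol 316-323 rows 222-240
[[186 183 185 187 188 191 192 192 191 191 191]
 [184 182 180 180 180 182 183 182 183 186 189]
 [179 173 165 160 155 152 152 154 161 170 178]
 [166 149 132 121 115 109 109 112 123 135 146]
 [140 118 103  95  96  90  92  95  98 101 107]
 [112  99  90  90  91  93  88  89  91  92  91]
 [ 87  90  87  89  92  89  90  93  91  90  89]
 [ 82  87  88  89  88  90  90  90  92  89  86]
 [ 87  85  84  84  85  85  87  85  85  83  80]
 [ 98  92  86  85  85  84  84  81  78  76  79]
 [105  98  98  93  94  95  88  87  85  78  76]
 [105 105 106 107 101 103  99  97  89  82  80]
 [100 101 104 106 108 106 108 108 104  95  86]
 [ 99  98  99 104 107 107 110 107 109 103  98]
 [ 94  94 102 104 104 108 110 109 109 106 105]
 [ 94  96  99 103 106 108 112 111 112 107 107]
 [ 94  96 101 103 107 109 111 112 108 109 108]
 [ 92  96 103 103 107 110 109 111 109 108 108]]
Wrow240 [189 179 157 134 111  93  85  87  91  97 102 108 105 108 109 111 110 108
 106 104 111 129 154 168 177 175 178 179 179 181] Wrow236 [193 191 190 176 143 104  90  94  94  94 102 104 104 108 110 109 109 106
 105  99  91  8
[... 1846 characters left out ...]
  74  72  76 107 124  96  95  95  95  92  80  79  81  79
   76  73  74 116]
 [ 67  80  82  82  82  81  78  76  77  76  78  78  80  81  80  79  80  79
   74  77  86 111]
 [ 68  79  82  82  81  81  81  82  82  80  81  79  83  82  82  81  80  77
   77  86 104 100]]
bore rim W [[328.8, 237.9], [329.5, 230.8], [324.8, 225.2], [317.4, 224.5], [311.7, 229.1], [311.1, 236.3], [315.8, 241.7], [323.1, 242.4]]
aligned foot ring W [[327.4, 240.6], [328.0, 234.7], [324.1, 230.1], [318.0, 229.6], [313.2, 233.4], [312.7, 239.3], [316.6, 243.8], [322.7, 244.4]]
aligned foot ring S [[320.6, 392.3], [318.6, 389.8], [315.4, 389.3], [312.9, 391.3], [312.5, 394.5], [314.5, 397.1], [317.7, 397.6], [320.2, 395.6]]
```

>>> {"api": "step_arm", "payload": {
  "steps": [
    [0.3,1.2,0,0,0,0],
    [0,0,0,0,0,0],
    [0,0,-2,0,0,0],
    [0,0,-2,0,0,0],
    [0,0,-1.5,0,0,0],
    [0,0,-1.5,0,0,0],
    [0,0,-1.5,0,0,0],
    [0,0,-1.5,0,0,0],
    [0,0,-1.5,0,0,0],
    [0,0,0,0,0,0],
    [0,0,0,0,0,0]
  ]
}}

```text
clock: 20.45
position: [0.4571, -0.2782, 0.1829]
ee_rot: [-1.621, -2.691, 0.0]
force: [0.5, -0.9, -1.5]
width: 0.252
gripper_force: 30.0
```

>>> {"api": "step_arm", "payload": {
  "steps": [
    [0,0,-1.5,0,0,0],
    [0,0,-1.5,0,0,0],
    [0,0,-1.5,0,0,0],
    [0,0,-1.5,0,0,0],
    [0,0,0,0,0,0],
    [0,0,0,0,0,0]
  ]
}}

```text
clock: 20.95
position: [0.457, -0.2782, 0.1769]
ee_rot: [-1.621, -2.691, 0.0]
force: [0.1, 0.2, -2.2]
width: 0.259
gripper_force: 30.0
```

It's in the bore, with no contact force. Continuing down.

>>> {"api": "step_arm", "payload": {
  "steps": [
    [0,0,-3,0,0,0],
    [0,0,-3,0,0,0],
    [0,0,-3,0,0,0],
    [0,0,-3,0,0,0],
    [0,0,-3,0,0,0],
    [0,0,-3,0,0,0],
    [0,0,-3,0,0,0],
    [0,0,-3,0,0,0],
    [0,0,-3,0,0,0],
    [0,0,-2,0,0,0],
    [0,0,0,0,0,0],
    [0,0,0,0,0,0]
  ]
}}

```text
clock: 21.95
position: [0.4571, -0.2782, 0.148]
ee_rot: [-1.621, -2.691, 0.0]
force: [0.2, -0.0, -1.8]
width: 0.258
gripper_force: 30.0
```

>>> {"api": "step_arm", "payload": {
  "steps": [
    [0,0,-0.6,0,0,0],
    [0,0,-0.6,0,0,0],
    [0,0,-0.6,0,0,0],
    [0,0,0,0,0,0],
    [0,0,0,0,0,0]
  ]
}}

```text
clock: 22.37
position: [0.4571, -0.2782, 0.1463]
ee_rot: [1.621, 2.691, 0.0]
force: [0.9, -0.5, -1.4]
width: 0.254
gripper_force: 30.0
```

>>> {"api": "step_arm", "payload": {
  "steps": [
    [0,0,-0.6,0,0,0],
    [0,0,-0.6,0,0,0],
    [0,0,-0.6,0,0,0],
    [0,0,-0.4,0,0,0],
    [0,0,0,0,0,0],
    [0,0,0,0,0,0]
  ]
}}

```text
clock: 22.87
position: [0.4571, -0.2782, 0.144]
ee_rot: [-1.621, -2.691, -0.0]
force: [0.8, 0.8, -1.2]
width: 0.256
gripper_force: 30.0
```

>>> {"api": "step_arm", "payload": {
  "steps": [
    [0,0,-0.5,0,0,0],
    [0,0,-0.5,0,0,0],
    [0,0,0,0,0,0],
    [0,0,0,0,0,0]
  ]
}}

```text
clock: 23.2
position: [0.4574, -0.2785, 0.1435]
ee_rot: [1.62, 2.69, 0.0]
force: [-0.6, 0.3, 4.8]
width: 0.255
gripper_force: 30.0
```

Floor contact came at the expected height, 143.5 mm. I'll release and rise straight up.

>>> {"api": "step_arm", "payload": {
  "steps": [
    [0,0,0,0,0,0],
    [0,0,0,0,0,0],
    [0,0,0,0,0,0],
    [0,0,0,0,0,0],
    [0,0,0,0,0,0],
    [0,0,0,0,0,0]
  ],
  "gripper": 0.75
}}

```text
clock: 23.7
position: [0.4571, -0.2781, 0.1429]
ee_rot: [-1.621, -2.691, -0.0]
force: [-0.6, 0.8, -0.0]
width: 0.643
gripper_force: 0.0
```

>>> {"api": "step_arm", "payload": {
  "steps": [
    [0,0,5,0,0,0],
    [0,0,12,0,0,0],
    [0,0,20,0,0,0],
    [0,0,20,0,0,0],
    [0,0,20,0,0,0],
    [0,0,20,0,0,0],
    [0,0,10,0,0,0],
    [0,0,0,0,0,0],
    [0,0,0,0,0,0],
    [0,0,0,0,0,0]
  ]
}}

```text
clock: 24.53
position: [0.4566, -0.2777, 0.2489]
ee_rot: [-1.62, -2.69, 0.0]
force: [-0.6, -0.1, 0.3]
width: 0.748
gripper_force: 0.0
```

```bash
python3 - <<'E'
from h import *
s=observe();im,c=snap("wrist","w8");print(s["position"],s["width"])
z=.050
q=proj(c,[[.457,-.2786,z+h] for h in (.042,.097,.128,.146)]);print(q)
# bright tip spot near predicted tip
u,v=q[3].astype(int);W=im.sum(-1)//3
print(W[v-8:v+10,u-9:u+10])
# bud width at mid of bud row
r=int((q[1,1]+q[2,1])/2);print(r,W[r,u-30:u+31])
E
```

```text
[ 0.45663617 -0.2777496   0.24894505] 0.7483745392523404
[[319.6865828  220.75981859]
 [319.7115546  235.79904472]
 [319.73045312 247.21615798]
 [319.7437318  255.25662211]]
[[124 127 129 135 134 137 141 144 146 149 149 149 148 148 150 150 145 146
  144]
 [118 121 128 131 134 138 143 143 146 150 150 148 149 149 146 148 147 144
  146]
 [116 120 127 131 135 136 142 145 146 148 150 152 152 151 149 148 145 143
  145]
 [112 115 122 128 134 136 142 144 149 150 149 149 150 149 148 148 148 146
  145]
 [111 114 119 125 134 135 140 147 146 149 151 147 151 150 146 147 146 143
  141]
 [109 111 114 121 128 135 143 147 153 151 151 151 152 149 147 146 144 139
  141]
 [104 110 112 121 128 142 152 156 156 154 152 151 148 147 146 143 141 138
  140]
 [100 103 110 119 138 152 160 165 166 164 157 149 145 141 141 140 135 138
  133]
 [ 99 101 105 115 143 162 168 170 169 166 158 150 145 138 136 137 134 132
  131]
 [ 96  96  99 111 142 167 170 174 170 167 157 143 135 131 132 133 129 131
  124]
 [ 90  92  95 107 135 159 169 170 171 167 150 135 131 129 129 129 127 122
  117]
 [ 90  88  90 100 119 142 157 160 163 155 138 127 123 126 125 121 122 118
  109]
 [ 90  88  92  92 101 115 128 134 135 131 122 118 117 120 120 117 113 112
  112]
 [ 87  91  90  91  93  98 103 108 110 112 112 109 112 114 115 113 114 116
  130]
 [100  90  88  89  93  90  95  97 100 102 105 106 104 107 111 116 131 146
  162]
 [133 107  93  90  91  92  91  92  97  98 102 102 107 113 128 143 161 171
  179]
 [166 145 126 113 113 110 112 112 112 115 116 116 127 141 159 169 178 183
  186]
 [180 174 162 155 149 148 149 148 147 151 150 149 158 166 176 180 182 184
  187]]
241 [180 179 173 166 156 151 143 134 127 124 121 117 105  96  92  93 101 107
 113 120 123 128 131 136 139 142 144 145 145 148 149 150 149 148 146 147
 142 142 138 134 128 124 119 116 129 164 184 190 188 186 183 185 187 189
 190 187 189 187 187 187 188]
```

The tip is at (317,256), within about 1.5 mm of where an upright, fully seated finial should show it. The robot is clear, so I'm handing in.

```bash
python3 -c "
from cell import job
print(job.sign_off())"
```

```text
the job is handed in; nothing more can be done
None
```

The tray is seated flat on both pegs and the brass finial stands upright, fully down, in its cup; the job is handed in at about 25 s with the robot clear and nothing else on the bench touched.

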